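Make up two food parcels from pantry stock

TASK

Make up the two food parcels. In the long three-bay tray stand the tall can in the middle bay, with the tall carton and the flat round can in the two end bays, either way round; in the short two-bay tray stand the jar and the oblong tin, one to a bay, either way round. Set each thing down upright on its bay's floor rather than dropping it, and leave the roll of tape, the marker and the stapler where they are.

Things in the scene. Friction and masses are not known exactly. Their poses are not given: they have to be found in the camera images.
- tall_can: Tall upright food can, steel ends and off-white paper label, 62 mm diameter, 110 mm high, about 0.4 kg. Origin: centre of its underside; z up.
- flat_can: Low round food can, steel ends and off-white paper label, 64 mm diameter, 46 mm high, about 0.2 kg. Origin: centre of its underside; z up.
- jar: Round brown glass jar with a steel screw lid and a paper label, 60 mm greatest diameter, 85 mm high with its lid, about 0.33 kg. Up to 50 mm height its sides are straight, above that it narrows to the lid. Origin: centre of its underside; z up.
- carton: Tall upright paper-board food carton with rectangular section, 40 mm thick along its x, 64 mm wide along its y, 120 mm high, rigid, about 0.25 kg. Origin: centre of its underside; z up.
- oblong_tin: Low rectangular meat tin with rounded edges, 52 mm along its x, 80 mm along its y, 48 mm high, about 0.34 kg. Origin: centre of its underside; z up.
- long_tray: Long shallow cardboard tray fixed to the table, with three bays in a row along its y axis: outside 100 mm (x) by 302 mm (y). Its outer lips and the dividers are 5 mm thick and rise to 16 mm above the table; its floor is 4 mm thick. Each bay is 90 mm (x) by 94 mm (y) inside; bay centres lie at y = -99, 0 and +99 mm, x = 0 in the tray's frame. Origin: centre of its underside, on the table; z up.
- short_tray: Short shallow cardboard tray fixed to the table, with two bays in a row along its y axis: outside 100 mm (x) by 227 mm (y). Its outer lips and the divider are 5 mm thick and rise to 16 mm above the table; its floor is 4 mm thick. Each bay is 90 mm (x) by 106 mm (y) inside, so the oblong tin fits with its long side along the row; bay centres lie at y = -55.5 and +55.5 mm, x = 0 in the tray's frame. Origin: centre of its underside, on the table; z up.
- tape_roll: Bystander: roll of clear packing tape lying flat among the stock, 80 mm outside and 54 mm inside diameter, 48 mm high. Not to be moved. Origin: centre of its underside.
- marker: Bystander: flat-sided marker pen, grey with a black cap, lying between the two trays, 127 mm long along its x, 17 mm wide, 15 mm high. Not to be moved. Origin: on its underside, near mid-length.
- stapler: Bystander: black and dark steel stapler beside the trays on the left, 130 mm long along its x, 34 mm wide, 52 mm high. Not to be moved. Origin: centre of its underside.

How it is judged (in metres and radians):
At the end, for the whole second after the job is handed in: Long tray: tall can in the middle bay, carton and flat can in the end bays, one each. Short tray: jar and oblong tin, one to a bay. Each stands on its bay's floor (within 3 mm), between the bay's walls, upright within 0.08 rad, at rest and released (x of tall_can in the frame of long_tray between -0.03 and 0.03 m and y of tall_can in the frame of long_tray between -0.03 and 0.03 m and ((x of flat_can in the frame of long_tray between -0.03 and 0.03 m and y of flat_can in the frame of long_tray between -0.129 and -0.069 m) or (x of flat_can in the frame of long_tray between -0.03 and 0.03 m and y of flat_can in the frame of long_tray between 0.069 and 0.129 m)) and ((x of carton in the frame of long_tray between -0.03 and 0.03 m and y of carton in the frame of long_tray between -0.129 and -0.069 m) or (x of carton in the frame of long_tray between -0.03 and 0.03 m and y of carton in the frame of long_tray between 0.069 and 0.129 m)) and ((x of jar in the frame of short_tray between -0.03 and 0.03 m and y of jar in the frame of short_tray between -0.0905 and -0.0205 m) or (x of jar in the frame of short_tray between -0.03 and 0.03 m and y of jar in the frame of short_tray between 0.0205 and 0.0905 m)) and ((x of oblong_tin in the frame of short_tray between -0.03 and 0.03 m and y of oblong_tin in the frame of short_tray between -0.0905 and -0.0205 m) or (x of oblong_tin in the frame of short_tray between -0.03 and 0.03 m and y of oblong_tin in the frame of short_tray between 0.0205 and 0.0905 m)) and z of tall_can in the frame of long_tray between 0.001 and 0.007 m and angle between each of tall_can, flat_can, jar, carton, oblong_tin's own z axis and vertical below 0.08 rad and linear speed of each of tall_can, flat_can, jar, carton, oblong_tin below 0.02 m/s and contact force between each of tall_can, flat_can, jar, carton, oblong_tin and the fingers below 0.1 N and z of flat_can in the frame of long_tray between 0.001 and 0.007 m and z of jar in the frame of short_tray between 0.001 and 0.007 m and z of carton in the frame of long_tray between 0.001 and 0.007 m and z of oblong_tin in the frame of short_tray between 0.001 and 0.007 m); the robot touches nothing.
It fails at once if the roll of tape, the marker or the stapler is moved more than 20 mm (distance of any of tape_roll, marker, stapler from where it was at the start of the episode above 0.02 m).
It fails at once if a thing is dropped: it comes down to the table or tray (underside below 20 mm) faster than 0.6 m/s ((height (world z) of tall_can below 0.02 m and linear speed of tall_can above 0.6 m/s) or (height (world z) of flat_can below 0.02 m and linear speed of flat_can above 0.6 m/s) or (height (world z) of jar below 0.02 m and linear speed of jar above 0.6 m/s) or (height (world z) of carton below 0.02 m and linear speed of carton above 0.6 m/s) or (height (world z) of oblong_tin below 0.02 m and linear speed of oblong_tin above 0.6 m/s)).
It also fails if it takes over 144 s, if anything falls off the work surface, if the arm or the gripper's body presses on something with over 40 N, if the wrist force passes 120 N, or if a joint passes its speed limit or range.

ROBOT

A 6-joint arm with a two-finger parallel gripper is mounted at the origin on the work surface. World frame = base frame: x ahead of the robot, y to its left, z up, the work surface at z = 0. Lengths are in mm, angles in rad, forces in N, time in s.
With the tool pointing down it reaches from about 400 to 925 mm from the base axis. Payload 12.5 kg.
Tool frame: the origin (TCP) lies midway between the tips of the shut fingers; the grasp point (between the pads) lies 19 mm behind it; z points along the fingers, y is the direction in which the jaws open and shut (so a half turn about z gives the same grasp; the last joint's range is limited). The gripper opens to 95 mm and grips with 3 to 60 N. Pads are 20 mm wide; open, the fingers measure 119 mm over their backs; the gripper's body (75 mm by 180 mm) begins 59 mm behind the grasp point.
Start: joints at [1.145, 0.491, 1.559, -0, 1.092, -0.106], TCP at [196.469, 593.335, 214.661] pointing down, gripper open.
Joint ranges: [-3.1, 3.1], [-0.84, 2.19], [0.05, 2.79], [-1.13, 4.28], [0.06, 2.93], [-2.69, 2.69]. Speed limits (rad/s): [2.22, 2.22, 2.79, 3.14, 3.14, 3.14].

INTERFACE

Orientations are given as [roll, pitch, yaw] about the fixed x, y, z axes, in that order (R = Rz(yaw) Ry(pitch) Rx(roll)).
In Python, from cell import * gives the robot as it stands. The module is installed in compiled form; this text tells all that it offers.
- The arm moves only by the tool carry_out, never from a script. Its argument "moves" is a list of rows, each an object of numbers: "dx", "dy", "dz": the shift along the tool's x, y, z in m; "twist": the turn about the tool's z in degrees. A call has 1 to 5 rows; each row is the pose to reach, as a shift and turn from the pose commanded when the call began, along the tool's axes at that moment; what a row does not reach only later rows make up. A row lasts 1/10 s, in which the tool goes at most 50 mm and 8.59 degrees, less where a joint would pass 70% of its speed; a pose out of reach is approached as far as the arm can. A call with a gripper value outside its range is refused whole. "grip" is the finger opening in m, from 0 to 0.0951, set as the call begins (left out, the last holds). The fingers move at their own pace and stop on an object; the grip force is fixed at half the most. Time passes only in rows, so rows that repeat a pose let the fingers close. It gives the time, the measured TCP pose, the force and the opening at its end, in the units of the state.
- state(): the state, without advancing time (a new reading comes with each control period).
- read_camera(name): name is "side" or "top"; returns (picture, depth): 420x560x3 uint8, red, green, blue; 420x560 float32, mm along the optical axis (not along the pixel's ray), 0 where there is no reading.
- camera_info(name): a dict with "mtx" (3x3 intrinsics, pixels), "R" (3x3) and "t" (3): a world point X has camera coordinates R X + t. Camera axes: x right, y down, z forward; pixel columns grow to the right and rows downward; lengths in mm; the calibration is good to about 2 mm. A picture is of the moment at which its call begins. camera_info takes no time and is no camera call.
- job_done(): hands the job in, once; it reports no verdict.
The state is a dict: "t": time; "joints": joint angles; "qvel": joint speeds; "tau": joint torques, N m; "eef_pos": TCP position; "tcp_rot": TCP orientation; "ft_force": force on the tool from outside, world axes, zero at the start; "moment": the same for the moment, N m; "opening": opening from 0.0 (shut) to 1.0 (fully open).
Only numpy, scipy, OpenCV 4.12 (cv2) and the standard library are available. Lean on these libraries where they do the work, as an engineer would, in place of code of your own. Each camera call takes 0.05 s, during which the arm holds its last target. There are 200 camera calls.

## Working session

There is one attempt and no reset: what is moved stays moved. The work goes in short steps, Python scripts to look and compute and a tool call to move; the robot and the scene stay as the last step left them, time stands still between calls to the robot, and variables do not carry over. Pictures are saved under pics/ and viewed, about 12 in all and at most 16, crops included, and the job is handed in when it is done.

Besides the shell and the picture viewer there is one more tool, called after "Emit:" in YAML: its name, and indented under it one key for each argument. carry_out: Moves the arm, as the interface text tells. Its arguments: {"type":"object","properties":{"moves":{"type":"array","items":{"type":"object","properties":{"dx":{"type":"number"},"dy":{"type":"number"},"dz":{"type":"number"},"twist":{"type":"number"}}}},"grip":{"type":"number"}},"required":["moves"]}

```bash
mkdir -p pics
python3 - <<'E'
from cell import *
import cv2,numpy as np
s=state();print(s)
for n in("top","side"):
    p,d=read_camera(n);np.savez(f"{n}0.npz",p=p,d=d)
    cv2.imwrite(f"pics/{n}0.png",p[:,:,::-1]);c=camera_info(n);print(n,c['mtx'].round(1).tolist(),c['R'].round(3).tolist(),c['t'].round(1).tolist())
E
```

```text
{'t': 0.0, 'joints': array([ 1.14538677e+00,  4.91532476e-01,  1.55949036e+00,  2.59585234e-06,
        1.09172421e+00, -1.05605559e-01]), 'qvel': array([-1.94985425e-04,  4.11878962e-04,  1.99803540e-05,  8.68470664e-04,
       -2.36155536e-04, -6.80506955e-04]), 'tau': array([-1.88320497e-03, -6.12640715e+01, -2.58175153e+01,  6.91307872e-02,
        4.82061657e-02, -7.41707709e-05]), 'eef_pos': array([196.35633735, 593.06837704, 214.06449736]), 'tcp_rot': array([-3.14044494e+00, -1.23972992e-04,  2.82178739e+00]), 'ft_force': array([ 1.15528405, -0.05284047,  0.16665964]), 'moment': array([ 0.06397647, -0.05949081,  0.03903219]), 'opening': 1.0006546336601043}
top [[448.3, 0.0, 287.4], [0.0, 448.3, 212.2], [0.0, 0.0, 1.0]] [[0.001, -1.0, 0.003], [-0.991, -0.002, -0.134], [0.134, -0.003, -0.991]] [72.0, 502.0, 1177.5]
side [[381.1, 0.0, 277.4], [0.0, 381.1, 213.4], [0.0, 0.0, 1.0]] [[-0.998, -0.063, -0.007], [-0.045, 0.78, -0.624], [0.045, -0.623, -0.781]] [536.6, 1.4, 1027.0]
```

View pics/top0.png

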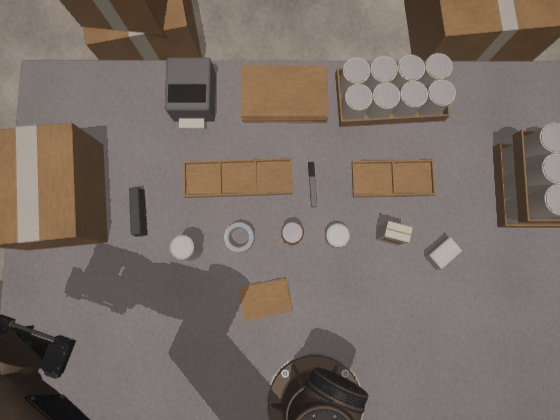

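View pics/side0.png

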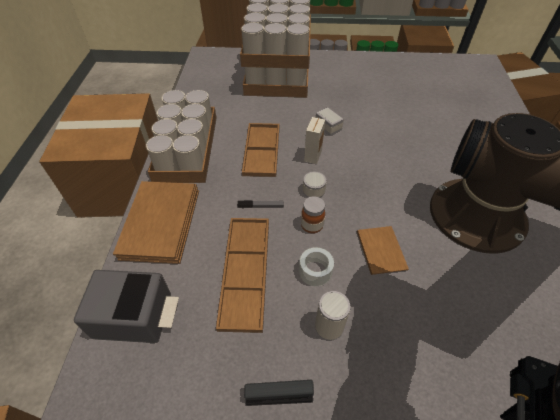

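The top view shows the tall can (182,247), tape (239,237), jar (292,232), flat can (338,235), carton (398,232) and tin (445,252). The long tray spans columns 185–292, the short tray 352–434, and the marker is at (312,185). The side view agrees.

```bash
cat > h.py <<'E'
from cell import *
import cv2,numpy as np
def cloud(n,d):
    c=camera_info(n);K=c['mtx'];v,u=np.mgrid[0:d.shape[0],0:d.shape[1]]
    P=np.stack([(u-K[0,2])/K[0,0]*d,(v-K[1,2])/K[1,1]*d,d],-1)
    W=(P-c['t'])@c['R']; W[d<=0]=np.nan
    return W
def plane(n,uv,z):
    c=camera_info(n);r=np.c_[np.array(uv,float),np.ones(len(uv))]@np.linalg.inv(c['mtx']).T@c['R']
    o=-c['R'].T@c['t'];return o+r*((z-o[2])/r[:,2])[:,None]
def rect(pts):
    (x,y),(a,b),t=cv2.minAreaRect(np.float32(pts[:,:2]))
    if a<b:a,b,t=b,a,t+90
    return np.round([x,y,a,b,(t+90)%180-90],1)  # t = direction of long side in world
E
cat > m.py <<'E'
from h import *
for n in("top","side"):
    p,d=[np.load(f"{n}0.npz")[k] for k in "pd"]
    W=cloud(n,d);t=dict(tall=(182,247,110),tape=(239,237,48),jar=(292,232,85),flat=(338,235,46),carton=(398,232,120),tin=(445,252,48),stapler=(137,211,52),marker=(312,185,15))
    tb=W[(abs(W[...,0]-500)<200)&(abs(W[...,2])<15)];print(n,"table z",np.median(tb[:,2]))
    for k,(u,v,h) in t.items():
        q=plane("top",[(u,v)],h)[0]
        m=(np.hypot(W[...,0]-q[0],W[...,1]-q[1])<75)&(abs(W[...,2]-h)<8)
        l,cc,st,ce=cv2.connectedComponentsWithStats(m.astype(np.uint8))
        if l<2: print(k,"none",q);continue
        i=1+st[1:,4].argmax();X=W[cc==i]
        print(k,rect(X),"z",X[:,2].mean().round(1),"n",len(X),"med",((X.max(0)+X.min(0))/2)[:2].round(1))
    if n=="top":
        hsv=cv2.cvtColor(p,cv2.COLOR_RGB2HSV);m=cv2.inRange(hsv,(5,80,60),(22,255,255))
        for a,b in((175,300),(345,440)):
            mm=np.zeros_like(m);mm[150:205,a:b]=m[150:205,a:b]
            l,cc,st,ce=cv2.connectedComponentsWithStats(mm);i=1+st[1:,4].argmax()
            v,u=np.nonzero(cc==i);print("tray",rect(plane(n,np.c_[u,v],14)))
E
python3 m.py
```

```text
top table z -0.6645315704353034
tall [ 4.035e+02  3.374e+02  6.050e+01  5.980e+01 -3.000e-01] z 109.1 n 488 med [403.5 337.5]
tape [433.7 202.5  77.9  76.6  45.7] z 46.6 n 387 med [432.5 202.8]
jar [442.5  60.9  51.7  49.4 -89.5] z 83.9 n 324 med [442.5  60.9]
flat [438.3 -60.7  61.7  61.5 -89.6] z 45.4 n 454 med [438.4 -60.7]
carton [ 441.9 -203.8   64.7   40.5   75. ] z 118.8 n 424 med [ 442.3 -203.9]
tin [ 392.4 -345.3   80.4   52.5  -50.3] z 47.1 n 601 med [ 392.3 -345.3]
stapler [503.1 482.  126.5  27.3   6. ] z 47.8 n 361 med [503.1 480.6]
marker [584.1   4.2 125.3  17.    3.3] z 13.1 n 264 med [584.3   4.5]
tray [602.6 211.6 301.5 100.8 -88. ]
tray [ 602.5 -220.5  228.8  101.4  -88.8]
side table z 0.6011026017481313
tall [403.  340.3  61.5  60.7  49.7] z 110.4 n 770 med [403.  339.9]
tape [433.6 203.8  79.6  76.5 -88.5] z 47.4 n 513 med [433.8 203.8]
jar [442.4  63.4  51.8  51.   47.4] z 84.7 n 308 med [442.3  62.5]
flat [439.  -58.7  64.5  61.9 -77.1] z 45.9 n 347 med [438.9 -58.5]
carton [ 441.4 -203.    68.1   39.6   74.5] z 119.5 n 238 med [ 442.4 -202.1]
tin [ 391.8 -343.5   79.5   53.4  -52.1] z 47.4 n 285 med [ 391.7 -343.8]
stapler [503.5 484.2 127.3  26.6   6.7] z 48.4 n 956 med [504.2 484. ]
marker [583.4   6.3 123.1  18.9   3.7] z 13.2 n 267 med [583.5   6.2]
```

```bash
cat > go.py <<'E'
# go.py x y z yawdeg : shift in tool axes (m) and twist to a world TCP pose, from measured pose
import sys,numpy as np
from cell import *
s=state();x,y,z,w=map(float,sys.argv[1:5]);p=s['eef_pos'];a=s['tcp_rot'][2]
d=np.array([x,y,z])-p;c,q=np.cos(a),np.sin(a)
tw=(np.degrees(a)-w+180)%360-180
print("dx %.4f dy %.4f dz %.4f twist %.1f"%((c*d[0]+q*d[1])/1e3,(q*d[0]-c*d[1])/1e3,-d[2]/1e3,tw),"at",p.round(1),"yaw",np.degrees(a).round(1),"t",round(s['t'],2),"f",s['ft_force'].round(1),"op",round(s['opening'],3))
E
python3 go.py 403 339 200 90
```

```text
dx -0.2760 dy -0.1763 dz 0.0141 twist 71.7 at [196.4 593.1 214.1] yaw 161.7 t 0.1 f [0.7 0.4 0. ] op 1.002
```

Emit:
carry_out:
  moves:
    - {"dx": -0.031,"dy": -0.02,"dz": 0,"twist": 8}
    - {"dx": -0.062,"dy": -0.039,"dz": 0,"twist": 16}
    - {"dx": -0.093,"dy": -0.059,"dz": 0,"twist": 24}
    - {"dx": -0.124,"dy": -0.078,"dz": 0,"twist": 32}
    - {"dx": -0.153,"dy": -0.098,"dz": 0,"twist": 40}
  grip: 0.095

```text
t: 0.6
eef_pos: [311.7, 450.9, 214.4]
tcp_rot: [-3.141, 0.0, 2.118]
ft_force: [0.5, 1.4, 0.5]
opening: 0.999
```

```bash
python3 go.py 403 339 190 90
```

```text
dx -0.1431 dy 0.0197 dz 0.0244 twist 31.3 at [311.7 450.9 214.4] yaw 121.3 t 0.6 f [0.5 1.4 0.5] op 0.999
```

Emit:
carry_out:
  moves:
    - {"dx": -0.03,"dy": 0.004,"dz": 0.005,"twist": 8}
    - {"dx": -0.07,"dy": 0.01,"dz": 0.01,"twist": 16}
    - {"dx": -0.11,"dy": 0.016,"dz": 0.02,"twist": 24}
    - {"dx": -0.143,"dy": 0.02,"dz": 0.024,"twist": 31.3}
    - {"dx": -0.143,"dy": 0.02,"dz": 0.024,"twist": 31.3}

```text
t: 1.1
eef_pos: [404.7, 338.4, 189.8]
tcp_rot: [-3.141, 0.001, 1.57]
ft_force: [-0.4, 0.9, -1.2]
opening: 1.0
```

```bash
python3 go.py 403 339 65 90
```

```text
dx 0.0006 dy -0.0017 dz 0.1248 twist -0.0 at [404.7 338.4 189.8] yaw 90.0 t 1.1 f [-0.4  0.9 -1.2] op 1.0
```

Emit:
carry_out:
  moves:
    - {"dx": 0.0,"dy": -0.002,"dz": 0.03}
    - {"dx": 0.0,"dy": -0.002,"dz": 0.07}
    - {"dx": 0.0,"dy": -0.002,"dz": 0.105}
    - {"dx": 0,"dy": -0.002,"dz": 0.125}
    - {"dx": 0,"dy": -0.002,"dz": 0.125}

```text
schema error: expected keys dx, dy, dz, twist
```

Emit:
carry_out:
  moves:
    - {"dx": 0}
    - {"dx": 0}
    - {"dx": 0}
    - {"dx": 0}
    - {"dx": 0}
  grip: 0.05

```text
schema error: expected keys dx, dy, dz, twist
```

Emit:
carry_out:
  moves:
    - {"dx": 0.0,"dy": -0.002,"dz": 0.03,"twist": 0}
    - {"dx": 0.0,"dy": -0.002,"dz": 0.07,"twist": 0}
    - {"dx": 0.0,"dy": -0.002,"dz": 0.105,"twist": 0}
    - {"dx": 0,"dy": -0.002,"dz": 0.125,"twist": 0}
    - {"dx": 0,"dy": -0.002,"dz": 0.125,"twist": 0}

```text
t: 1.6
eef_pos: [399.6, 340.7, 63.3]
tcp_rot: [-3.138, 0.002, 1.579]
ft_force: [-0.3, -0.2, 0.2]
opening: 1.0
```

Emit:
carry_out:
  moves:
    - {"dx": 0,"dy": 0,"dz": 0,"twist": 0}
    - {"dx": 0,"dy": 0,"dz": 0,"twist": 0}
    - {"dx": 0,"dy": 0,"dz": 0,"twist": 0}
    - {"dx": 0,"dy": 0,"dz": 0,"twist": 0}
    - {"dx": 0,"dy": 0,"dz": 0,"twist": 0}
  grip: 0.05

```text
t: 2.1
eef_pos: [401.8, 341.4, 66.5]
tcp_rot: [3.139, -0.001, 1.578]
ft_force: [1.5, 0.4, 2.3]
opening: 0.648
```

Emit:
carry_out:
  moves:
    - {"dx": 0,"dy": 0,"dz": -0.015,"twist": 0}
    - {"dx": 0,"dy": 0,"dz": -0.05,"twist": 0}
    - {"dx": -0.015,"dy": 0.025,"dz": -0.065,"twist": 0}
    - {"dx": -0.035,"dy": 0.055,"dz": -0.065,"twist": 0}
    - {"dx": -0.055,"dy": 0.09,"dz": -0.065,"twist": -1}

```text
t: 2.6
eef_pos: [491.6, 286.0, 131.2]
tcp_rot: [-3.142, -0.0, 1.596]
ft_force: [0.1, 0.6, -3.7]
opening: 0.652
```

```bash
python3 go.py 602.5 212.5 90 92
```

```text
dx -0.0763 dy 0.1090 dz 0.0412 twist -0.5 at [491.6 286.  131.2] yaw 91.5 t 2.6 f [ 0.1  0.6 -3.7] op 0.652
```

Emit:
carry_out:
  moves:
    - {"dx": -0.025,"dy": 0.036,"dz": 0,"twist": 0}
    - {"dx": -0.05,"dy": 0.072,"dz": 0,"twist": 0}
    - {"dx": -0.07,"dy": 0.1,"dz": 0.01,"twist": 0}
    - {"dx": -0.076,"dy": 0.109,"dz": 0.03,"twist": -0.5}
    - {"dx": -0.076,"dy": 0.109,"dz": 0.041,"twist": -0.5}

```text
t: 3.1
eef_pos: [602.4, 211.7, 87.6]
tcp_rot: [-3.139, 0.0, 1.602]
ft_force: [-0.5, 0.2, -4.8]
opening: 0.654
```

```bash
python3 -c "
from h import *
p,d=read_camera('top');cv2.imwrite('pics/t1.png',cv2.resize(p[130:280,160:300,::-1],None,fx=4,fy=4))"; python3 go.py 602.5 212.5 70 92
```

```text
dx 0.0001 dy 0.0017 dz 0.0162 twist -0.2 at [600.8 212.3  86.2] yaw 91.8 t 3.15 f [-2.2 -0.  -6.9] op 0.651
```

Emit:
carry_out:
  moves:
    - {"dx": 0,"dy": 0,"dz": 0.008,"twist": 0}
    - {"dx": 0,"dy": 0,"dz": 0.014,"twist": 0}
    - {"dx": 0,"dy": 0,"dz": 0.018,"twist": 0}
    - {"dx": 0,"dy": 0,"dz": 0.018,"twist": 0}
    - {"dx": 0,"dy": 0,"dz": 0.018,"twist": 0}

```text
t: 3.65
eef_pos: [602.2, 213.6, 72.0]
tcp_rot: [3.141, -0.0, 1.604]
ft_force: [-0.8, 1.0, -4.0]
opening: 0.648
```

Emit:
carry_out:
  moves:
    - {"dx": 0,"dy": 0,"dz": 0.001,"twist": 0}
    - {"dx": 0,"dy": 0,"dz": 0.002,"twist": 0}
    - {"dx": 0,"dy": 0,"dz": 0.003,"twist": 0}
    - {"dx": 0,"dy": 0,"dz": 0.003,"twist": 0}
    - {"dx": 0,"dy": 0,"dz": 0.003,"twist": 0}

```text
t: 4.15
eef_pos: [602.7, 213.4, 70.2]
tcp_rot: [3.14, -0.0, 1.604]
ft_force: [-3.0, -0.2, 8.2]
opening: 0.648
```

Emit:
carry_out:
  moves:
    - {"dx": 0,"dy": 0,"dz": 0,"twist": 0}
    - {"dx": 0,"dy": 0,"dz": 0,"twist": 0}
    - {"dx": 0,"dy": 0,"dz": 0,"twist": 0}
    - {"dx": 0,"dy": 0,"dz": 0,"twist": 0}
  grip: 0.08

```text
t: 4.55
eef_pos: [602.2, 213.2, 68.6]
tcp_rot: [3.142, -0.0, 1.604]
ft_force: [-0.8, 0.1, 0.5]
opening: 0.839
```

Emit:
carry_out:
  moves:
    - {"dx": 0,"dy": 0,"dz": -0.03,"twist": 0}
    - {"dx": 0,"dy": 0,"dz": -0.07,"twist": 0}
    - {"dx": 0,"dy": 0,"dz": -0.08,"twist": 0}
    - {"dx": -0.03,"dy": -0.03,"dz": -0.08,"twist": 0}
    - {"dx": -0.065,"dy": -0.065,"dz": -0.08,"twist": 0}

```text
t: 5.05
eef_pos: [538.8, 146.1, 148.3]
tcp_rot: [3.141, -0.0, 1.605]
ft_force: [0.2, -0.3, 0.3]
opening: 0.847
```

```bash
python3 go.py 442.5 62 100 90
```

```text
dx -0.0807 dy -0.0991 dz 0.0483 twist 2.0 at [538.8 146.1 148.3] yaw 92.0 t 5.05 f [ 0.2 -0.3  0.3] op 0.847
```

Emit:
carry_out:
  moves:
    - {"dx": -0.03,"dy": -0.037,"dz": 0,"twist": 0}
    - {"dx": -0.06,"dy": -0.073,"dz": 0.01,"twist": 1}
    - {"dx": -0.081,"dy": -0.099,"dz": 0.03,"twist": 2}
    - {"dx": -0.081,"dy": -0.099,"dz": 0.048,"twist": 2}
    - {"dx": -0.081,"dy": -0.099,"dz": 0.048,"twist": 2}
  grip: 0.095

```text
t: 5.55
eef_pos: [441.9, 61.4, 99.3]
tcp_rot: [-3.139, -0.0, 1.567]
ft_force: [-0.6, 0.4, 0.4]
opening: 0.997
```

```bash
python3 go.py 442.5 62 22 90; python3 -c "
from h import *
p,d=read_camera('side');cv2.imwrite('pics/s1.png',p[:,:,::-1])"
```

```text
dx 0.0006 dy 0.0006 dz 0.0773 twist -0.2 at [441.9  61.4  99.3] yaw 89.8 t 5.55 f [-0.6  0.4  0.4] op 0.997
```

View pics/s1.png

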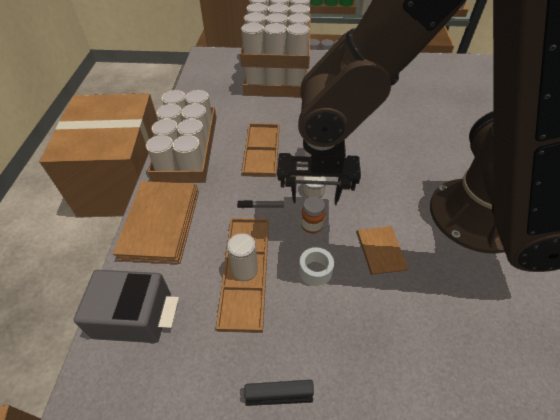

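The tall can stands upright in the middle bay (242,258). The gripper straddles the jar (313,213), and the bystanders have not moved. Next I go down on the jar.

Emit:
carry_out:
  moves:
    - {"dx": 0.0006,"dy": 0.0006,"dz": 0.025,"twist": 0}
    - {"dx": 0.0006,"dy": 0.0006,"dz": 0.055,"twist": 0}
    - {"dx": 0.0006,"dy": 0.0006,"dz": 0.072,"twist": 0}
    - {"dx": 0.0006,"dy": 0.0006,"dz": 0.077,"twist": 0}
    - {"dx": 0.0006,"dy": 0.0006,"dz": 0.077,"twist": 0}

```text
t: 6.1
eef_pos: [444.1, 62.9, 23.6]
tcp_rot: [-3.141, -0.0, 1.569]
ft_force: [0.1, 0.4, -0.3]
opening: 0.999
```

Emit:
carry_out:
  moves:
    - {"dx": 0,"dy": 0,"dz": 0,"twist": 0}
    - {"dx": 0,"dy": 0,"dz": 0,"twist": 0}
    - {"dx": 0,"dy": 0,"dz": 0,"twist": 0}
    - {"dx": 0,"dy": 0,"dz": 0,"twist": 0}
    - {"dx": 0,"dy": 0,"dz": 0,"twist": 0}
  grip: 0.05

```text
t: 6.6
eef_pos: [443.6, 62.5, 23.9]
tcp_rot: [3.141, -0.0, 1.569]
ft_force: [-3.8, -0.3, 2.2]
opening: 0.636
```

Emit:
carry_out:
  moves:
    - {"dx": 0,"dy": 0,"dz": -0.015,"twist": 0}
    - {"dx": 0,"dy": 0,"dz": -0.05,"twist": 0}
    - {"dx": -0.02,"dy": 0.015,"dz": -0.085,"twist": 0}
    - {"dx": -0.055,"dy": 0.04,"dz": -0.09,"twist": 0}
    - {"dx": -0.09,"dy": 0.065,"dz": -0.09,"twist": -1}

```text
t: 7.1
eef_pos: [509.5, -28.5, 115.3]
tcp_rot: [3.139, 0.0, 1.587]
ft_force: [0.2, 0.9, -3.5]
opening: 0.624
```

```bash
python3 go.py 601.3 -164 55 91.2
```

```text
dx -0.1370 dy 0.0895 dz 0.0603 twist -0.2 at [509.5 -28.5 115.3] yaw 91.0 t 7.1 f [ 0.2  0.9 -3.5] op 0.624
```

Emit:
carry_out:
  moves:
    - {"dx": -0.04,"dy": 0.026,"dz": 0,"twist": 0}
    - {"dx": -0.08,"dy": 0.052,"dz": 0,"twist": 0}
    - {"dx": -0.12,"dy": 0.08,"dz": 0.02,"twist": 0}
    - {"dx": -0.137,"dy": 0.09,"dz": 0.045,"twist": 0}
    - {"dx": -0.137,"dy": 0.09,"dz": 0.06,"twist": 0}

```text
t: 7.6
eef_pos: [600.8, -165.6, 51.1]
tcp_rot: [-3.14, -0.0, 1.583]
ft_force: [-0.1, 0.4, -3.7]
opening: 0.625
```

```bash
python3 go.py 601.3 -164 29 91.2
```

```text
dx 0.0016 dy 0.0006 dz 0.0221 twist -0.5 at [ 600.8 -165.6   51.1] yaw 90.7 t 7.6 f [-0.1  0.4 -3.7] op 0.625
```

Emit:
carry_out:
  moves:
    - {"dx": 0.001,"dy": 0,"dz": 0.01,"twist": -0.5}
    - {"dx": 0.001,"dy": 0,"dz": 0.018,"twist": -0.5}
    - {"dx": 0.001,"dy": 0,"dz": 0.023,"twist": -0.5}
    - {"dx": 0.001,"dy": 0,"dz": 0.023,"twist": -0.5}
    - {"dx": 0.001,"dy": 0,"dz": 0.023,"twist": -0.5}

```text
t: 8.1
eef_pos: [600.8, -161.8, 31.3]
tcp_rot: [3.141, 0.0, 1.595]
ft_force: [-0.6, 0.1, -3.8]
opening: 0.63
```

Emit:
carry_out:
  moves:
    - {"dx": 0,"dy": 0,"dz": 0.001,"twist": 0}
    - {"dx": 0,"dy": 0,"dz": 0.002,"twist": 0}
    - {"dx": 0,"dy": 0,"dz": 0.003,"twist": 0}
    - {"dx": 0,"dy": 0,"dz": 0.003,"twist": 0}

```text
t: 8.5
eef_pos: [600.6, -162.2, 28.0]
tcp_rot: [3.141, 0.0, 1.595]
ft_force: [-0.8, 0.9, 0.8]
opening: 0.627
```

Emit:
carry_out:
  moves:
    - {"dx": 0,"dy": 0,"dz": 0,"twist": 0}
    - {"dx": 0,"dy": 0,"dz": 0,"twist": 0}
    - {"dx": 0,"dy": 0,"dz": 0,"twist": 0}
    - {"dx": 0,"dy": 0,"dz": 0,"twist": 0}
  grip: 0.082

```text
t: 8.9
eef_pos: [600.6, -162.3, 27.7]
tcp_rot: [3.141, 0.0, 1.595]
ft_force: [0.3, 0.6, 0.9]
opening: 0.856
```

Emit:
carry_out:
  moves:
    - {"dx": 0,"dy": 0,"dz": -0.03,"twist": 0}
    - {"dx": 0,"dy": 0,"dz": -0.07,"twist": 0}
    - {"dx": 0,"dy": 0,"dz": -0.085,"twist": 0}
    - {"dx": 0.02,"dy": -0.03,"dz": -0.085,"twist": 0}
    - {"dx": 0.045,"dy": -0.068,"dz": -0.085,"twist": 0}

```text
t: 9.4
eef_pos: [531.5, -119.0, 113.0]
tcp_rot: [3.14, 0.001, 1.594]
ft_force: [1.5, 0.1, -0.1]
opening: 0.865
```

```bash
python3 go.py 438.6 -59.7 75 90
```

```text
dx 0.0614 dy -0.0915 dz 0.0380 twist 1.3 at [ 531.5 -119.   113. ] yaw 91.3 t 9.4 f [ 1.5  0.1 -0.1] op 0.865
```

Emit:
carry_out:
  moves:
    - {"dx": 0.025,"dy": -0.037,"dz": 0,"twist": 0}
    - {"dx": 0.05,"dy": -0.073,"dz": 0.005,"twist": 1}
    - {"dx": 0.061,"dy": -0.091,"dz": 0.02,"twist": 1.3}
    - {"dx": 0.061,"dy": -0.091,"dz": 0.038,"twist": 1.3}
    - {"dx": 0.061,"dy": -0.091,"dz": 0.038,"twist": 1.3}
  grip: 0.095

```text
t: 9.9
eef_pos: [438.2, -59.7, 73.7]
tcp_rot: [-3.14, -0.001, 1.573]
ft_force: [0.3, -0.3, 0.7]
opening: 0.998
```

```bash
python3 go.py 438.6 -59.7 22 90
```

```text
dx -0.0000 dy 0.0004 dz 0.0517 twist 0.1 at [438.2 -59.7  73.7] yaw 90.1 t 9.9 f [ 0.3 -0.3  0.7] op 0.998
```

Emit:
carry_out:
  moves:
    - {"dx": 0,"dy": 0,"dz": 0.02,"twist": 0}
    - {"dx": 0,"dy": 0,"dz": 0.042,"twist": 0}
    - {"dx": 0,"dy": 0,"dz": 0.052,"twist": 0}
    - {"dx": 0,"dy": 0,"dz": 0.052,"twist": 0}
    - {"dx": 0,"dy": 0,"dz": 0.052,"twist": 0}

```text
t: 10.4
eef_pos: [439.4, -60.2, 23.1]
tcp_rot: [3.141, -0.0, 1.572]
ft_force: [-0.0, -0.7, 0.5]
opening: 0.994
```

Emit:
carry_out:
  moves:
    - {"dx": 0,"dy": 0,"dz": 0,"twist": 0}
    - {"dx": 0,"dy": 0,"dz": 0,"twist": 0}
    - {"dx": 0,"dy": 0,"dz": 0,"twist": 0}
    - {"dx": 0,"dy": 0,"dz": 0,"twist": 0}
    - {"dx": 0,"dy": 0,"dz": 0,"twist": 0}
  grip: 0.05

```text
t: 10.9
eef_pos: [439.1, -60.1, 22.8]
tcp_rot: [3.141, 0.0, 1.572]
ft_force: [-0.4, 1.2, 3.2]
opening: 0.672
```

Emit:
carry_out:
  moves:
    - {"dx": 0,"dy": 0,"dz": -0.015,"twist": 0}
    - {"dx": 0,"dy": 0,"dz": -0.045,"twist": 0}
    - {"dx": 0.02,"dy": 0.02,"dz": -0.06,"twist": 0}
    - {"dx": 0.05,"dy": 0.048,"dz": -0.06,"twist": -1}
    - {"dx": 0.08,"dy": 0.077,"dz": -0.06,"twist": -2}

```text
t: 11.4
eef_pos: [516.8, 20.9, 83.4]
tcp_rot: [3.141, 0.0, 1.607]
ft_force: [1.1, -0.4, -1.6]
opening: 0.67
```

```bash
python3 go.py 606 113 50 92
```

```text
dx 0.0888 dy 0.0925 dz 0.0334 twist 0.1 at [516.8  20.9  83.4] yaw 92.1 t 11.4 f [ 1.1 -0.4 -1.6] op 0.67
```

Emit:
carry_out:
  moves:
    - {"dx": 0.03,"dy": 0.031,"dz": 0,"twist": 0}
    - {"dx": 0.06,"dy": 0.062,"dz": 0,"twist": 0}
    - {"dx": 0.082,"dy": 0.085,"dz": 0.005,"twist": 0}
    - {"dx": 0.089,"dy": 0.092,"dz": 0.02,"twist": 0}
    - {"dx": 0.089,"dy": 0.092,"dz": 0.033,"twist": 0}

```text
t: 11.9
eef_pos: [604.4, 113.1, 48.1]
tcp_rot: [-3.141, -0.0, 1.609]
ft_force: [-1.4, -0.9, -1.8]
opening: 0.67
```

Emit:
carry_out:
  moves:
    - {"dx": 0,"dy": 0,"dz": 0.01,"twist": 0}
    - {"dx": 0,"dy": 0,"dz": 0.016,"twist": 0}
    - {"dx": 0,"dy": 0,"dz": 0.02,"twist": 0}
    - {"dx": 0,"dy": 0,"dz": 0.02,"twist": 0}
    - {"dx": 0,"dy": 0,"dz": 0.02,"twist": 0}

```text
t: 12.4
eef_pos: [604.7, 112.0, 30.1]
tcp_rot: [3.141, -0.0, 1.607]
ft_force: [0.1, 0.2, -2.1]
opening: 0.669
```

Contact is expected near TCP z = 27.

Emit:
carry_out:
  moves:
    - {"dx": 0,"dy": 0,"dz": 0.001,"twist": 0}
    - {"dx": 0,"dy": 0,"dz": 0.002,"twist": 0}
    - {"dx": 0,"dy": 0,"dz": 0.003,"twist": 0}
    - {"dx": 0,"dy": 0,"dz": 0.0035,"twist": 0}

```text
t: 12.8
eef_pos: [604.7, 112.4, 26.8]
tcp_rot: [3.141, -0.0, 1.607]
ft_force: [-2.7, -1.1, 11.9]
opening: 0.67
```

Emit:
carry_out:
  moves:
    - {"dx": 0,"dy": 0,"dz": 0,"twist": 0}
    - {"dx": 0,"dy": 0,"dz": 0,"twist": 0}
    - {"dx": 0,"dy": 0,"dz": 0,"twist": 0}
    - {"dx": 0,"dy": 0,"dz": 0,"twist": 0}
  grip: 0.082

```text
t: 13.2
eef_pos: [604.7, 112.3, 26.1]
tcp_rot: [3.142, -0.0, 1.607]
ft_force: [-0.1, -0.0, 0.0]
opening: 0.86
```

Emit:
carry_out:
  moves:
    - {"dx": 0,"dy": 0,"dz": -0.03,"twist": 0}
    - {"dx": 0,"dy": 0,"dz": -0.08,"twist": 0}
    - {"dx": 0,"dy": 0,"dz": -0.125,"twist": 0}
    - {"dx": -0.03,"dy": -0.015,"dz": -0.16,"twist": 0}
    - {"dx": -0.075,"dy": -0.04,"dz": -0.16,"twist": 0}

```text
t: 13.7
eef_pos: [570.0, 37.7, 190.6]
tcp_rot: [3.133, 0.001, 1.61]
ft_force: [1.1, -0.6, -0.8]
opening: 0.861
```

```bash
python3 go.py 441.8 -203.2 180 75
```

```text
dx -0.2357 dy -0.1375 dz 0.0106 twist 17.2 at [570.   37.7 190.6] yaw 92.2 t 13.7 f [ 1.1 -0.6 -0.8] op 0.861
```

Emit:
carry_out:
  moves:
    - {"dx": -0.043,"dy": -0.025,"dz": 0,"twist": 3}
    - {"dx": -0.086,"dy": -0.05,"dz": 0,"twist": 7}
    - {"dx": -0.129,"dy": -0.075,"dz": 0,"twist": 11}
    - {"dx": -0.172,"dy": -0.1,"dz": 0,"twist": 15}
    - {"dx": -0.21,"dy": -0.122,"dz": 0,"twist": 17}
  grip: 0.08

```text
t: 14.2
eef_pos: [452.4, -178.7, 186.3]
tcp_rot: [3.141, 0.0, 1.307]
ft_force: [1.5, -0.3, 0.9]
opening: 0.844
```

```bash
python3 go.py 441.8 -203.2 135 75
```

```text
dx -0.0264 dy -0.0039 dz 0.0513 twist -0.1 at [ 452.4 -178.7  186.3] yaw 74.9 t 14.2 f [ 1.5 -0.3  0.9] op 0.844
```

Emit:
carry_out:
  moves:
    - {"dx": -0.026,"dy": -0.004,"dz": 0.01,"twist": 0}
    - {"dx": -0.026,"dy": -0.004,"dz": 0.025,"twist": 0}
    - {"dx": -0.026,"dy": -0.004,"dz": 0.05,"twist": 0}
    - {"dx": -0.026,"dy": -0.004,"dz": 0.05,"twist": 0}

```text
t: 14.6
eef_pos: [442.0, -200.8, 134.2]
tcp_rot: [-3.138, -0.001, 1.31]
ft_force: [-0.5, 0.4, 0.3]
opening: 0.841
```

```bash
python3 go.py 441.8 -203.2 70 75; python3 -c "
from h import *
p,d=read_camera('side');cv2.imwrite('pics/s2.png',p[:,:,::-1])"
```

```text
dx -0.0024 dy 0.0004 dz 0.0642 twist 0.0 at [ 442.  -200.8  134.2] yaw 75.0 t 14.6 f [-0.5  0.4  0.3] op 0.841
```

View pics/s2.png

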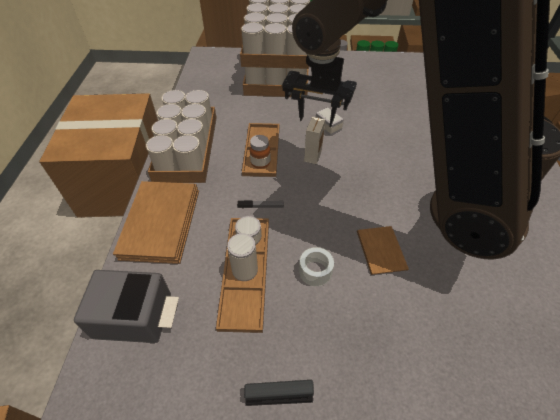

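The jar stands in the short tray's bay (260,150), the flat can in the long tray's right bay (248,228), and the tall can in the middle. The gripper is over the carton (315,140).

Emit:
carry_out:
  moves:
    - {"dx": -0.002,"dy": 0,"dz": 0.02,"twist": 0}
    - {"dx": -0.002,"dy": 0,"dz": 0.045,"twist": 0}
    - {"dx": -0.002,"dy": 0,"dz": 0.062,"twist": 0}
    - {"dx": -0.002,"dy": 0,"dz": 0.062,"twist": 0}

```text
t: 15.05
eef_pos: [442.5, -202.7, 73.6]
tcp_rot: [-3.14, -0.001, 1.311]
ft_force: [-0.4, 0.8, 0.7]
opening: 0.842
```

Emit:
carry_out:
  moves:
    - {"dx": 0,"dy": 0,"dz": 0,"twist": 0}
    - {"dx": 0,"dy": 0,"dz": 0,"twist": 0}
    - {"dx": 0,"dy": 0,"dz": 0,"twist": 0}
    - {"dx": 0,"dy": 0,"dz": 0,"twist": 0}
    - {"dx": 0,"dy": 0,"dz": 0,"twist": 0}
  grip: 0.03

```text
t: 15.55
eef_pos: [442.8, -203.1, 74.5]
tcp_rot: [3.141, 0.0, 1.31]
ft_force: [-0.8, 0.0, -0.1]
opening: 0.477
```

Emit:
carry_out:
  moves:
    - {"dx": 0,"dy": 0,"dz": 0,"twist": 0}
    - {"dx": 0,"dy": 0,"dz": 0,"twist": 0}
    - {"dx": 0,"dy": 0,"dz": 0,"twist": 0}

```text
t: 15.85
eef_pos: [442.8, -203.1, 74.3]
tcp_rot: [3.141, 0.0, 1.31]
ft_force: [-0.4, 1.7, 5.3]
opening: 0.419
```

Emit:
carry_out:
  moves:
    - {"dx": 0,"dy": 0,"dz": -0.015,"twist": 0}
    - {"dx": 0,"dy": 0,"dz": -0.05,"twist": 0}
    - {"dx": 0,"dy": 0,"dz": -0.095,"twist": 0}
    - {"dx": 0,"dy": 0,"dz": -0.135,"twist": 0}
    - {"dx": 0.02,"dy": 0,"dz": -0.15,"twist": -3}

```text
t: 16.35
eef_pos: [448.4, -185.1, 227.4]
tcp_rot: [3.137, 0.002, 1.361]
ft_force: [0.9, -0.4, -2.3]
opening: 0.419
```

```bash
python3 go.py 599 311.5 225 92
```

```text
dx 0.5170 dy 0.0441 dz 0.0024 twist -14.0 at [ 448.4 -185.1  227.4] yaw 78.0 t 16.35 f [ 0.9 -0.4 -2.3] op 0.419
```

Emit:
carry_out:
  moves:
    - {"dx": 0.03,"dy": 0.003,"dz": 0,"twist": -2}
    - {"dx": 0.075,"dy": 0.007,"dz": 0,"twist": -5}
    - {"dx": 0.12,"dy": 0.011,"dz": 0,"twist": -8}
    - {"dx": 0.165,"dy": 0.015,"dz": 0,"twist": -11}
    - {"dx": 0.21,"dy": 0.019,"dz": 0,"twist": -14}

```text
t: 16.85
eef_pos: [509.7, 19.6, 223.8]
tcp_rot: [-3.141, -0.0, 1.609]
ft_force: [0.7, -1.1, -2.0]
opening: 0.419
```

```bash
python3 go.py 599 311.5 225 92
```

```text
dx 0.2883 dy 0.1004 dz -0.0012 twist 0.2 at [509.7  19.6 223.8] yaw 92.2 t 16.85 f [ 0.7 -1.1 -2. ] op 0.419
```

Emit:
carry_out:
  moves:
    - {"dx": 0.045,"dy": 0.016,"dz": 0,"twist": 0}
    - {"dx": 0.09,"dy": 0.031,"dz": 0,"twist": 0}
    - {"dx": 0.135,"dy": 0.047,"dz": 0,"twist": 0}
    - {"dx": 0.18,"dy": 0.063,"dz": 0,"twist": 0}
    - {"dx": 0.225,"dy": 0.078,"dz": 0,"twist": 0}

```text
t: 17.35
eef_pos: [579.6, 247.5, 223.5]
tcp_rot: [-3.141, 0.0, 1.607]
ft_force: [1.2, -0.6, -1.9]
opening: 0.415
```

```bash
python3 go.py 599 311.5 215 92
```

```text
dx 0.0633 dy 0.0217 dz 0.0085 twist 0.1 at [579.6 247.5 223.5] yaw 92.1 t 17.35 f [ 1.2 -0.6 -1.9] op 0.415
```

Emit:
carry_out:
  moves:
    - {"dx": 0.03,"dy": 0.01,"dz": 0,"twist": 0}
    - {"dx": 0.055,"dy": 0.019,"dz": 0,"twist": 0}
    - {"dx": 0.063,"dy": 0.022,"dz": 0,"twist": 0}
    - {"dx": 0.063,"dy": 0.022,"dz": 0.02,"twist": 0}
    - {"dx": 0.063,"dy": 0.022,"dz": 0.055,"twist": 0}

```text
t: 17.85
eef_pos: [599.9, 309.4, 170.1]
tcp_rot: [3.138, -0.001, 1.607]
ft_force: [1.2, 0.5, -3.2]
opening: 0.419
```

```bash
python3 go.py 599 311.5 95 92
```

```text
dx 0.0022 dy -0.0008 dz 0.0751 twist 0.1 at [599.9 309.4 170.1] yaw 92.1 t 17.85 f [ 1.2  0.5 -3.2] op 0.419
```

Emit:
carry_out:
  moves:
    - {"dx": 0.002,"dy": 0,"dz": 0.025,"twist": 0}
    - {"dx": 0.002,"dy": 0,"dz": 0.055,"twist": 0}
    - {"dx": 0.002,"dy": 0,"dz": 0.075,"twist": 0}
    - {"dx": 0.002,"dy": 0,"dz": 0.084,"twist": 0}
    - {"dx": 0.002,"dy": 0,"dz": 0.084,"twist": 0}

```text
t: 18.35
eef_pos: [598.7, 310.6, 84.0]
tcp_rot: [-3.139, 0.001, 1.607]
ft_force: [-0.1, -0.2, -2.0]
opening: 0.419
```

Emit:
carry_out:
  moves:
    - {"dx": 0,"dy": 0,"dz": 0.002,"twist": 0}
    - {"dx": 0,"dy": 0,"dz": 0.004,"twist": 0}
    - {"dx": 0,"dy": 0,"dz": 0.004,"twist": 0}
    - {"dx": 0,"dy": 0,"dz": 0.004,"twist": 0}

```text
t: 18.75
eef_pos: [599.4, 311.3, 81.8]
tcp_rot: [3.141, -0.0, 1.607]
ft_force: [-0.6, 0.1, -2.6]
opening: 0.419
```

Emit:
carry_out:
  moves:
    - {"dx": 0,"dy": 0,"dz": 0.001,"twist": 0}
    - {"dx": 0,"dy": 0,"dz": 0.002,"twist": 0}
    - {"dx": 0,"dy": 0,"dz": 0.003,"twist": 0}
    - {"dx": 0,"dy": 0,"dz": 0.003,"twist": 0}

```text
t: 19.15
eef_pos: [599.3, 311.3, 78.4]
tcp_rot: [3.141, -0.0, 1.607]
ft_force: [0.0, 0.2, 1.7]
opening: 0.419
```

Contact made, so I release and go on to the tin.

Emit:
carry_out:
  moves:
    - {"dx": 0,"dy": 0,"dz": 0.0005,"twist": 0}
    - {"dx": 0,"dy": 0,"dz": 0.0005,"twist": 0}
    - {"dx": 0,"dy": 0,"dz": 0.0005,"twist": 0}
    - {"dx": 0,"dy": 0,"dz": 0.0005,"twist": 0}
  grip: 0.07

```text
t: 19.55
eef_pos: [599.3, 311.3, 77.7]
tcp_rot: [3.141, -0.0, 1.607]
ft_force: [-0.0, -0.5, -0.7]
opening: 0.693
```

Emit:
carry_out:
  moves:
    - {"dx": 0,"dy": 0,"dz": -0.03,"twist": 0}
    - {"dx": 0,"dy": 0,"dz": -0.075,"twist": 0}
    - {"dx": 0,"dy": 0,"dz": -0.11,"twist": 0}
    - {"dx": -0.03,"dy": -0.01,"dz": -0.11,"twist": 0}
    - {"dx": -0.075,"dy": -0.02,"dz": -0.11,"twist": 0}

```text
t: 20.05
eef_pos: [581.8, 236.3, 188.7]
tcp_rot: [3.139, -0.001, 1.61]
ft_force: [-0.2, -0.2, 0.1]
opening: 0.737
```

```bash
python3 go.py 392 -344.4 180 129
```

```text
dx -0.5729 dy -0.2123 dz 0.0087 twist -36.8 at [581.8 236.3 188.7] yaw 92.2 t 20.05 f [-0.2 -0.2  0.1] op 0.737
```

Emit:
carry_out:
  moves:
    - {"dx": -0.042,"dy": -0.0155,"dz": 0,"twist": 0}
    - {"dx": -0.084,"dy": -0.031,"dz": 0,"twist": -3}
    - {"dx": -0.126,"dy": -0.0465,"dz": 0,"twist": -6}
    - {"dx": -0.168,"dy": -0.062,"dz": 0,"twist": -9}
    - {"dx": -0.21,"dy": -0.078,"dz": 0,"twist": -12}

```text
t: 20.55
eef_pos: [510.9, 21.4, 187.8]
tcp_rot: [3.141, 0.0, 1.819]
ft_force: [0.5, 0.6, 0.1]
opening: 0.742
```

```bash
python3 go.py 392 -344.4 180 129
```

```text
dx -0.3254 dy -0.2051 dz 0.0078 twist -24.8 at [510.9  21.4 187.8] yaw 104.2 t 20.55 f [0.5 0.6 0.1] op 0.742
```

Emit:
carry_out:
  moves:
    - {"dx": -0.038,"dy": -0.024,"dz": 0,"twist": -5}
    - {"dx": -0.076,"dy": -0.048,"dz": 0,"twist": -10}
    - {"dx": -0.114,"dy": -0.072,"dz": 0,"twist": -15}
    - {"dx": -0.152,"dy": -0.096,"dz": 0,"twist": -20}
    - {"dx": -0.19,"dy": -0.12,"dz": 0,"twist": -24.8}
  grip: 0.09

```text
t: 21.05
eef_pos: [440.6, -192.3, 187.9]
tcp_rot: [3.141, 0.001, 2.253]
ft_force: [0.4, 0.8, 0.0]
opening: 0.95
```

```bash
python3 go.py 392 -344.4 90 129
```

```text
dx -0.0874 dy -0.1337 dz 0.0979 twist 0.1 at [ 440.6 -192.3  187.9] yaw 129.1 t 21.05 f [0.4 0.8 0. ] op 0.95
```

Emit:
carry_out:
  moves:
    - {"dx": -0.022,"dy": -0.033,"dz": 0.015,"twist": 0}
    - {"dx": -0.045,"dy": -0.07,"dz": 0.03,"twist": 0}
    - {"dx": -0.068,"dy": -0.105,"dz": 0.045,"twist": 0}
    - {"dx": -0.087,"dy": -0.134,"dz": 0.065,"twist": 0}
    - {"dx": -0.087,"dy": -0.134,"dz": 0.098,"twist": 0}

```text
t: 21.55
eef_pos: [391.3, -346.7, 89.9]
tcp_rot: [3.142, 0.005, 2.246]
ft_force: [1.5, -0.5, -1.0]
opening: 0.948
```

```bash
python3 go.py 392 -344.4 22 129;python3 -c "
from h import *
p,d=read_camera('side');cv2.imwrite('pics/s3.png',p[:,:,::-1])"
```

```text
dx 0.0014 dy 0.0020 dz 0.0679 twist -0.3 at [ 391.3 -346.7   89.9] yaw 128.7 t 21.55 f [ 1.5 -0.5 -1. ] op 0.948
```

View pics/s3.png

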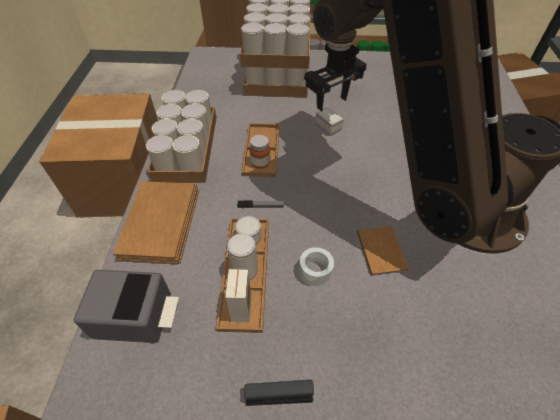

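The carton stands in the left bay (238,298). The gripper is above the tin (330,122), aligned across it. Next I go down.

Emit:
carry_out:
  moves:
    - {"dx": 0.001,"dy": 0.001,"dz": 0.02,"twist": -0.3}
    - {"dx": 0.001,"dy": 0.001,"dz": 0.05,"twist": -0.3}
    - {"dx": 0.001,"dy": 0.001,"dz": 0.067,"twist": -0.3}
    - {"dx": 0.001,"dy": 0.001,"dz": 0.067,"twist": -0.3}
    - {"dx": 0.001,"dy": 0.001,"dz": 0.067,"twist": -0.3}

```text
t: 22.1
eef_pos: [392.2, -340.9, 23.3]
tcp_rot: [3.142, -0.0, 2.255]
ft_force: [0.4, -0.6, 0.6]
opening: 0.948
```

Emit:
carry_out:
  moves:
    - {"dx": 0,"dy": 0,"dz": 0,"twist": 0}
    - {"dx": 0,"dy": 0,"dz": 0,"twist": 0}
    - {"dx": 0,"dy": 0,"dz": 0,"twist": 0}
    - {"dx": 0,"dy": 0,"dz": 0,"twist": 0}
    - {"dx": 0,"dy": 0,"dz": 0,"twist": 0}
  grip: 0.04

```text
t: 22.6
eef_pos: [391.8, -341.1, 22.8]
tcp_rot: [3.142, 0.0, 2.255]
ft_force: [-5.1, -1.8, 3.6]
opening: 0.582
```

Emit:
carry_out:
  moves:
    - {"dx": 0,"dy": 0,"dz": 0,"twist": 0}
    - {"dx": 0,"dy": 0,"dz": 0,"twist": 0}

```text
t: 22.8
eef_pos: [391.8, -341.2, 22.8]
tcp_rot: [-3.142, 0.0, 2.255]
ft_force: [-2.4, -1.5, 5.8]
opening: 0.547
```

Emit:
carry_out:
  moves:
    - {"dx": 0,"dy": 0,"dz": -0.015,"twist": 0}
    - {"dx": 0,"dy": 0,"dz": -0.05,"twist": 0}
    - {"dx": 0,"dy": 0.02,"dz": -0.07,"twist": 4}
    - {"dx": -0.02,"dy": 0.05,"dz": -0.07,"twist": 11}
    - {"dx": -0.04,"dy": 0.08,"dz": -0.07,"twist": 19}

```text
t: 23.3
eef_pos: [480.1, -321.2, 93.2]
tcp_rot: [3.141, 0.0, 1.917]
ft_force: [0.7, 0.0, -4.5]
opening: 0.541
```

```bash
python3 go.py 603.7 -273 55 91.2
```

```text
dx 0.0034 dy 0.1327 dz 0.0382 twist 18.6 at [ 480.1 -321.2   93.2] yaw 109.8 t 23.3 f [ 0.7  0.  -4.5] op 0.541
```

Emit:
carry_out:
  moves:
    - {"dx": 0.001,"dy": 0.04,"dz": 0,"twist": 6}
    - {"dx": 0.002,"dy": 0.085,"dz": 0,"twist": 13}
    - {"dx": 0.003,"dy": 0.12,"dz": 0,"twist": 18.6}
    - {"dx": 0.003,"dy": 0.133,"dz": 0.015,"twist": 18.6}
    - {"dx": 0.003,"dy": 0.133,"dz": 0.038,"twist": 18.6}

```text
t: 23.8
eef_pos: [604.6, -271.8, 53.9]
tcp_rot: [3.14, 0.0, 1.602]
ft_force: [0.3, -0.7, -4.5]
opening: 0.543
```

```bash
python3 go.py 603.7 -273 30 91.2
```

```text
dx -0.0012 dy -0.0009 dz 0.0239 twist 0.6 at [ 604.6 -271.8   53.9] yaw 91.8 t 23.8 f [ 0.3 -0.7 -4.5] op 0.543
```

Emit:
carry_out:
  moves:
    - {"dx": -0.001,"dy": -0.001,"dz": 0.01,"twist": 0.6}
    - {"dx": -0.001,"dy": -0.001,"dz": 0.018,"twist": 0.6}
    - {"dx": -0.001,"dy": -0.001,"dz": 0.024,"twist": 0.6}
    - {"dx": -0.001,"dy": -0.001,"dz": 0.024,"twist": 0.6}
    - {"dx": -0.001,"dy": -0.001,"dz": 0.024,"twist": 0.6}

```text
t: 24.3
eef_pos: [602.0, -274.2, 31.2]
tcp_rot: [3.141, 0.0, 1.588]
ft_force: [0.7, 0.4, -3.3]
opening: 0.546
```

Emit:
carry_out:
  moves:
    - {"dx": 0,"dy": 0,"dz": 0.001,"twist": 0}
    - {"dx": 0,"dy": 0,"dz": 0.002,"twist": 0}
    - {"dx": 0,"dy": 0,"dz": 0.003,"twist": 0}
    - {"dx": 0,"dy": 0,"dz": 0.003,"twist": 0}

```text
t: 24.7
eef_pos: [602.0, -273.8, 27.6]
tcp_rot: [3.142, -0.0, 1.588]
ft_force: [0.4, -1.1, -3.0]
opening: 0.546
```

Emit:
carry_out:
  moves:
    - {"dx": 0,"dy": 0,"dz": 0.001,"twist": 0}
    - {"dx": 0,"dy": 0,"dz": 0.0015,"twist": 0}
    - {"dx": 0,"dy": 0,"dz": 0.0015,"twist": 0}
    - {"dx": 0,"dy": 0,"dz": 0.0015,"twist": 0}

```text
t: 25.1
eef_pos: [602.1, -273.8, 26.8]
tcp_rot: [3.141, 0.0, 1.588]
ft_force: [-2.3, 0.8, 6.1]
opening: 0.547
```

Emit:
carry_out:
  moves:
    - {"dx": 0,"dy": 0,"dz": 0,"twist": 0}
    - {"dx": 0,"dy": 0,"dz": 0,"twist": 0}
    - {"dx": 0,"dy": 0,"dz": 0,"twist": 0}
    - {"dx": 0,"dy": 0,"dz": 0,"twist": 0}
  grip: 0.075

```text
t: 25.5
eef_pos: [602.0, -273.9, 26.0]
tcp_rot: [3.141, -0.0, 1.588]
ft_force: [0.2, 0.3, -0.2]
opening: 0.781
```

Emit:
carry_out:
  moves:
    - {"dx": 0,"dy": 0,"dz": -0.03,"twist": 0}
    - {"dx": 0,"dy": 0,"dz": -0.075,"twist": 0}
    - {"dx": 0,"dy": 0,"dz": -0.12,"twist": 0}
    - {"dx": -0.04,"dy": -0.02,"dz": -0.15,"twist": 0}
    - {"dx": -0.08,"dy": -0.04,"dz": -0.16,"twist": 0}

```text
t: 26.0
eef_pos: [564.3, -354.7, 189.7]
tcp_rot: [3.138, 0.003, 1.591]
ft_force: [0.4, -0.7, 0.1]
opening: 0.788
```

Emit:
carry_out:
  moves:
    - {"dx": -0.04,"dy": -0.02,"dz": 0,"twist": 0}
    - {"dx": -0.08,"dy": -0.04,"dz": 0,"twist": 0}
    - {"dx": -0.12,"dy": -0.06,"dz": 0,"twist": 0}
    - {"dx": -0.12,"dy": -0.06,"dz": 0,"twist": 0}
    - {"dx": -0.12,"dy": -0.06,"dz": 0,"twist": 0}

```text
t: 26.5
eef_pos: [504.8, -476.1, 185.7]
tcp_rot: [-3.141, -0.001, 1.586]
ft_force: [0.3, 1.0, -0.5]
opening: 0.787
```

Run:
```python
from h import *
L=(602.6,212.3,2.0);S=(602.5,-219.7,1.2)
def loc(q,T):
    a=np.radians(T[2]);d=np.array(q[:2])-T[:2];return np.round([np.cos(a)*d[0]+np.sin(a)*d[1],-np.sin(a)*d[0]+np.cos(a)*d[1]],1)
G=dict(tall=(602,213,110,L),flat=(605,112,46,L),carton=(599,311,120,L),jar=(601,-162,85,S),tin=(602,-275,48,S),tape=(433.6,203,48,0),stapler=(503,483,52,0),marker=(584,5,15,0))
for n in("top","side"):
    p,d=read_camera(n);cv2.imwrite(f"pics/{n}9.png",p[:,:,::-1]);W=cloud(n,d)
    for k,(x,y,h,T) in G.items():
        h2=h+(4 if T else 0)
        m=(np.hypot(W[...,0]-x,W[...,1]-y)<75)&(abs(W[...,2]-h2)<8)
        l,cc,st,ce=cv2.connectedComponentsWithStats(m.astype(np.uint8))
        if l<2: print(n,k,"none");continue
        X=W[cc==1+st[1:,4].argmax()];r=rect(X);print(n,k,r,"top z",X[:,2].mean().round(1),"local" if T else "",loc(r,T) if T else "")
```

```text
top tall [602.3 210.1  60.6  59.9 -70.7] top z 113.4 local [-0.4 -2.2]
top flat [603.7 110.5  62.1  61.7  89.6] top z 49.2 local [  -2.5 -101.8]
top carton [598.5 309.1  63.7  40.9 -87.6] top z 122.7 local [-0.7 96.9]
top jar [ 599.9 -163.1   51.3   51.2    8.1] top z 87.9 local [-1.4 56.6]
top tin [ 600.8 -278.    80.3   52.9  -89.8] top z 51.2 local [ -2.9 -58.3]
top tape [433.6 202.4  78.   76.6  45.5] top z 46.7  
top stapler [501.5 481.9 125.   26.4   6. ] top z 47.7  
top marker [584.2   4.1 125.1  16.9   3.4] top z 13.0  
side tall [602.9 211.8  60.9  60.8  41.3] top z 114.2 local [ 0.3 -0.5]
side flat [603.4 111.3  62.4  58.7 -11.3] top z 50.5 local [  -2.7 -101. ]
side carton [599.1 310.5  65.3  40.  -88. ] top z 123.9 local [-0.1 98.3]
side jar [ 600.  -161.7   51.9   51.6   -8.8] top z 88.0 local [-1.3 58. ]
side tin [ 601.2 -275.2   79.6   52.6  -87. ] top z 51.8 local [ -2.5 -55.5]
side tape [433.9 204.3  80.   76.8  88.7] top z 47.4  
side stapler [503.6 483.8 127.4  26.6   5.9] top z 48.4  
side marker [583.5   6.4 123.3  17.8   3.3] top z 13.0
```

View pics/top9.png

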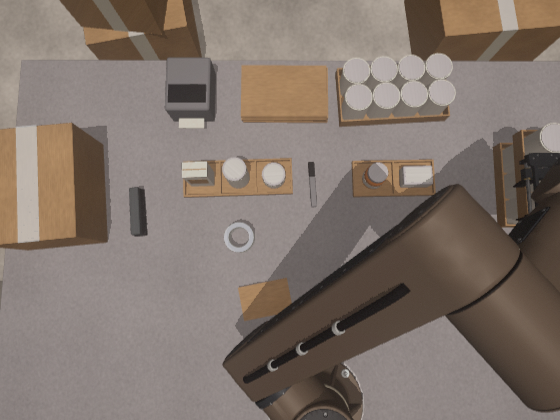

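All five things stand in their bays: carton (195,172), tall can (234,170), flat can (273,175), jar (377,175) and tin (416,176). The bystanders have not moved. Before handing in I'll move the gripper further from the shelf stock on the right.

Emit:
carry_out:
  moves:
    - {"dx": 0.03,"dy": -0.02,"dz": 0,"twist": 0}
    - {"dx": 0.06,"dy": -0.05,"dz": 0,"twist": 0}
    - {"dx": 0.08,"dy": -0.07,"dz": 0,"twist": 0}
    - {"dx": 0.08,"dy": -0.07,"dz": 0,"twist": 0}
    - {"dx": 0.08,"dy": -0.07,"dz": 0,"twist": 0}

```text
t: 27.1
eef_pos: [435.0, -395.9, 186.9]
tcp_rot: [3.141, 0.001, 1.589]
ft_force: [0.2, -0.4, 0.0]
opening: 0.787
```

```bash
python3 -c "
from cell import *
s=state();print(s['eef_pos'],s['ft_force'],s['t']);print(job_done())"
```

```text
[ 434.95208874 -395.94440349  186.88897581] [ 0.19430326 -0.41149103  0.04165106] 27.1
the job is handed in; nothing more can be done
None
```

Both parcels are made up and the job is handed in, at 27.1 s on the robot's clock. The hand-in gives no verdict, so the checks below are my own.

- **Long tray:** the tall can is in the middle bay, the carton in the left end bay and the flat can in the right end bay.
- **Short tray:** the jar is in the left bay and the oblong tin in the right.
- **Set down:** each thing was lowered until the wrist force showed contact with the floor, then released.

**Last checks:** both cameras put every thing within about 4 mm of its bay centre. The heights of their tops match standing on the 4 mm floor to within about 1.5 mm. The tape, marker and stapler measure within about 2 mm of where they started. The gripper was clear with near-zero wrist force at hand-in.

**Disagreements:** the two cameras differ by 1–3 mm in y, close to the stated 2 mm calibration. I took tilt from the flat, full-height tops rather than measuring it as an angle. No check failed. Two calls were refused early on for missing keys and moved nothing.

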